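Set and lock a sensor probe over the open jar

TASK

Loosen the black clamp knob on the probe stand's carriage, slide the carriage along the rail until the probe stands over the middle of the open jar, and clamp it tight again. Then lower the probe all the way down into the jar. Leave the jar, the capped bottle and the other vessels where they stand.

Things in the scene. Friction and masses are not known exactly. Their poses are not given: they have to be found in the camera images.
- stand: Probe stand, fixed: base plate 200 (x) x 480 (y) x 12 mm, end posts at y = +-222 mm (tops 188 mm up), square 20 mm rail along the stand's y at x = -60 mm (robot's side), centre 160 mm up. Origin: centre of the plate's underside, on the bench. Jar and bottle stand on the plate in a lane along y at x = +40 mm between strips 6 mm high.
- carriage (a joint): White carriage (60 x 64 x 50 mm, top 185 mm up) along the rail, in m: 0 mid-rail, + towards the stand's +y, stops at +-0.135. Loose, it slides with 1.5 N and stays where left; clamped, it resists over 18 N. Probe and knob ride on it.
- clamp (a joint): Clamp knob angle in rad: 0 fully loose (stop), 1.4 fully tight (stop); grows clockwise seen from above. The brake bites from about 0.6; below 0.4 the carriage is free, above 1.0 it is tight. Starts tight, at 1.1 to 1.35. Turning takes about 0.12 N m, up to 0.09 more when tight. Stays where left.
- knob_grip (a point): Centre of the knob's black bar grip, on its upright axis above the rail, 250 mm above the bench. Bar 64 mm long (point x axis), 16 mm thick (y), 30 mm high (z 235 to 265 mm); below it only the 16 mm stem, down to 193 mm. Seen from above, the bar lies at 0.7 rad minus the clamp angle, anticlockwise from the stand's x axis.
- probe_tip (a point): Lower end of the probe, a steel rod 16 mm in diameter, held upright by an arm of the carriage 100 mm beyond the knob axis (stand's +x), so always in line with the lane. The tip is 122 mm above the bench when the probe is up, 62 mm when fully down.
- probe_head (a point): Centre of the top face of the probe's black round head (32 mm diameter, 30 mm high), 273 mm above the bench when up, 213 mm when fully down (the head then rests on the holder, whose top is at 183 mm).
- probe (a joint): How far the probe is pushed down, in m: 0 up (start), 0.060 fully down (stop). It slides stiffly, needing about 3 N of push, and stays where it is left.
- jar: Open, straight, white plastic jar, 72 mm outside diameter, 4 mm wall, 90 mm high, loose, standing on the stand's plate in the lane, left or right of the middle. Origin: centre of its underside.
- jar_mouth (a point): Centre of the open jar's mouth, at the height of the rim, 102 mm above the bench.
- bottle: Black bottle with a white screw cap (closed), 66 mm diameter, under 110 mm above the bench in all, loose, in the lane on the other side of the middle. Not to be disturbed. Origin: centre of its underside.
- jug: White plastic jug 90 x 130 mm, 197 mm high with its red cap, on the bench to the left of the stand. Not to be disturbed. Origin: centre of its underside.
- dish: Low white dish, 100 mm across, 30 mm high, on the bench beyond the stand. Not to be disturbed. Origin: centre of its underside.
Not all that is in view belongs to the job. What is shaped like the jar but green or turquoise is not meant.

How it is judged:
By the outcome, as a careful person would: the job done as asked, in the order asked, and still so for the second after the job is handed in, with the robot touching nothing.
It also fails if it takes over 45 s, if anything falls off the work surface, if the arm or the gripper's body presses on something with over 40 N, if the wrist force passes 120 N, or if a joint passes its speed limit or range.

ROBOT

A 6-joint arm with a two-finger parallel gripper is mounted at the origin on the work surface. World frame = base frame: x ahead of the robot, y to its left, z up, the work surface at z = 0. Lengths are in mm, angles in rad, forces in N, time in s.
With the tool pointing down it reaches from about 275 to 1000 mm from the base axis. Payload 8.4 kg.
Tool frame: the origin (TCP) lies between the finger pads; the fingertips stand 17 mm ahead of it and the grasp point (between the pads) lies 2 mm behind it; z points along the fingers, y is the line along which they close (so a half turn about z gives the same grasp; the last joint's range is limited). The gripper opens to 85 mm and grips with 20 to 120 N. Pads are 22 mm wide; open, the fingers measure 114 mm over their backs; the gripper's body (76 mm by 85 mm) begins 54 mm behind the grasp point. The pads swing forward as they close: fully open they stand 13 mm farther back than shut.
Start: joints at [1.126, 0.353, 1.633, -0, 1.155, -0.002], TCP at [267.793, 564.725, 248.281] pointing down, gripper open.
Joint ranges: [-2.63, 2.63], [-0.92, 2.1], [0.06, 2.66], [-1.3, 4.44], [0, 2.69], [-3.02, 3.02]. Speed limits (rad/s): [2.22, 2.22, 2.79, 3.14, 3.14, 3.14].

INTERFACE

Orientations are given as [roll, pitch, yaw] about the fixed x, y, z axes, in that order (R = Rz(yaw) Ry(pitch) Rx(roll)).
In Python, from rig import sense, grab_frame, sign_off gives the robot as it stands. The module is installed in compiled form; this text tells all that it offers.
- The arm moves only by the tool send_rows, never from a script. Its argument "moves" is a list that holds one entry, the list of rows, each a list of 7 numbers: the shift along the world's x, y, z in m, then the turn, a rotation vector about the world's x, y, z in rad, then the opening, from -1 (shut) to 1 (fully open). In form: [[[dx, dy, dz, rx, ry, rz, jaw], ...]]. A call has 1 to 10 rows; each row shifts and turns the commanded pose from where the row before left it; what a row does not reach is not made up. A row lasts 1/10 s, in which the tool goes at most 50 mm and 8.59 degrees, less where a joint would pass 70% of its speed; a pose out of reach is approached as far as the arm can. A call with a gripper value outside its range is refused whole. The fingers move at their own pace and stop on an object; "grip_force" is the grip in N (left out, the last holds). Time passes only in rows, so rows that do not move let the fingers close. It gives the time, the measured TCP pose, the force, the opening and the grip force at its end, in the units of the state.
- sense(): the state, without advancing time (a new reading comes with each control period).
- grab_frame(name): name is "side" or "top" or "wrist"; returns a dict with "img" (400x640x3 uint8, red, green, blue), "mtx" (3x3 intrinsics, pixels), "rvec" (rotation vector, rad) and "tvec" (3), from world to camera coordinates, as OpenCV has them; the wrist camera has in their place "T_tool_cam" (4x4, takes a point from camera to tool coordinates, whose origin is the TCP and whose axes are the flange's). Camera axes: x right, y down, z forward; pixel columns grow to the right and rows downward; lengths in mm; the calibration is good to about 2 mm. A picture is of the moment at which its call begins: read the wrist's pose just before it. There is no depth.
- sign_off(): hands the job in; it is judged then, once.
The state is a dict: "clock": time; "qpos": joint angles; "qvel": joint speeds; "joint_efforts": joint torques, N m; "eef_pos": TCP position; "tcp_rot": TCP orientation; "contact_force": force on the tool from outside, world axes, zero at the start; "wrist_torque": the same for the moment, N m; "opening": opening from 0.0 (shut) to 1.0 (fully open); "grasp_force": force on a finger pad.
Only numpy, scipy, OpenCV 4.12 (cv2) and the standard library are available. Lean on these libraries where they do the work, as an engineer would, in place of code of your own. Each camera call takes 0.05 s, during which the arm holds its last target. There are 200 camera calls.

## Working session

There is one attempt and no reset: what is moved stays moved. The work goes in short steps, Python scripts to look and compute and a tool call to move; the robot and the scene stay as the last step left them, time stands still between calls to the robot, and variables do not carry over. Pictures are saved under pics/ and viewed, at most 13 in all, crops included, and the job is handed in when it is done.

Besides the shell and the picture viewer there is one more tool, called after "Emit:" as name([rows], argument=value, ...), one row to a line, values as JSON. send_rows: Moves the arm, as the interface text tells. Its arguments: {"type":"object","properties":{"moves":{"type":"array"},"grip_force":{"type":"number"}},"required":["moves"]}

```bash
mkdir -p pics; python3 - <<'E'
from rig import sense, grab_frame
import cv2,pickle
s=sense();print({k:(v if not hasattr(v,'round') else v) for k,v in s.items()})
for n in("top","side"):
    f=grab_frame(n);pickle.dump(f,open(n+".pkl","wb"));cv2.imwrite(f"pics/{n}1.png",f["img"][:,:,::-1])
E
```

```text
{'clock': 0.0, 'qpos': array([ 1.12561932e+00,  3.53657785e-01,  1.63414605e+00,  3.30392642e-06,
        1.15519103e+00, -2.41020689e-03]), 'qvel': array([-9.93150617e-04, -7.76180053e-04,  3.34248855e-05, -4.09815981e-04,
        2.83602787e-04,  6.97019174e-04]), 'joint_efforts': array([-8.29967485e-04, -6.05239534e+01, -3.42077494e+01,  5.06554431e-05,
        9.00994783e-03,  1.74065157e-06]), 'eef_pos': array([267.58377235, 564.31630473, 247.55054589]), 'tcp_rot': array([-3.14019045e+00, -6.40041166e-06,  2.69882451e+00]), 'contact_force': array([ 0.03682511,  0.06745113, -0.60201866]), 'wrist_torque': array([-0.00536733,  0.02579036,  0.00472745]), 'grasp_force': 0.0, 'opening': 0.9982142505847077}
```

View pics/top1.png

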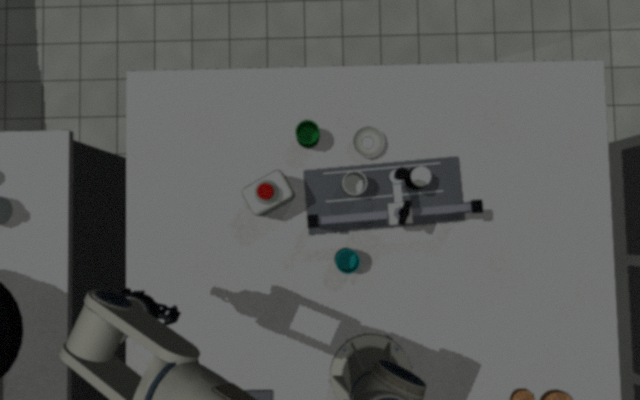

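View pics/side1.png

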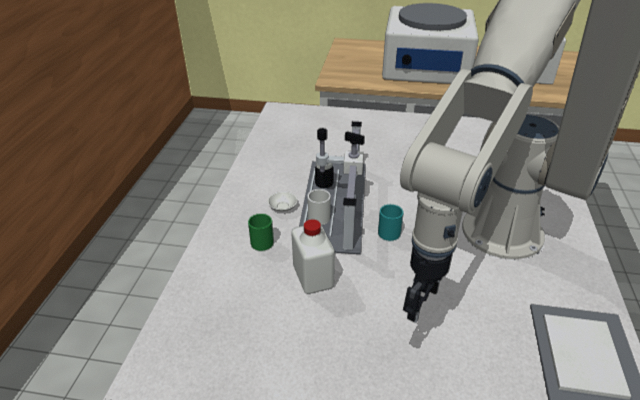

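The top view shows the jar at about (355,183), the white bottle cap at (420,177), the knob at (404,212), the probe head at (402,175) and the black rail ends at (313,221) and (477,206). The side view agrees. Next I'll enlarge the stand and measure.

```bash
cat > h.py <<'E'
import numpy as np,cv2
def ray(f,uv,z):
    R,_=cv2.Rodrigues(np.array(f["rvec"],float)); t=np.array(f["tvec"],float).ravel()
    d=R.T@np.linalg.solve(f["mtx"],[uv[0],uv[1],1.]); c=-R.T@t
    return c+d*(z-c[2])/d[2]
def proj(f,p):
    return cv2.projectPoints(np.array(p,float).reshape(-1,3),np.array(f["rvec"],float),np.array(f["tvec"],float),f["mtx"],None)[0].reshape(-1,2)
E
python3 - <<'E'
import pickle
from h import *
f=pickle.load(open("top.pkl","rb"));im=f["img"]
c=im[145:245,295:495];g=cv2.resize(c[:,:,::-1],None,fx=4,fy=4,interpolation=cv2.INTER_CUBIC)
cv2.imwrite("pics/c1.png",np.clip(g*1.6,0,255).astype(np.uint8))
m=(im.max(2)<32).astype(np.uint8);m[:145]=0;m[245:]=0;m[:,:295]=0;m[:,495:]=0
n,l,st,ce=cv2.connectedComponentsWithStats(m)
for i in range(1,n):
    if st[i,4]>15: print(st[i],ce[i].round(1),ray(f,ce[i],188)[:2].round(1),ray(f,ce[i],265)[:2].round(1))
E
```

```text
[396 168  25  23 227] [406.3 178.5] [576.3 -89.5] [569.2 -75.2]
[399 201  13  24 163] [404.6 211.7] [486.6 -82.4] [485.  -68.5]
[472 201  10  11 102] [476.4 206.1] [ 498.1 -275.2] [ 495.8 -249.8]
[308 215  11  13 112] [313.  220.7] [467.  164.3] [466.5 163.4]
```

View pics/c1.png

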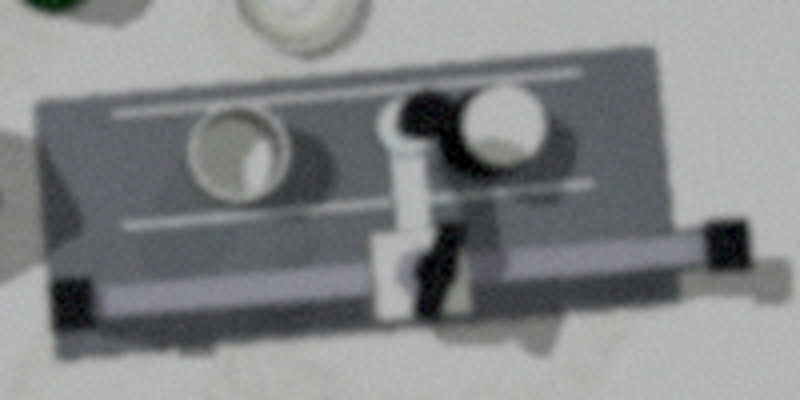

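The crop shows the rim of the jar centred at crop (239,154), i.e. full (354.7,183.5). The knob bar runs from crop (457,225) to (425,318). The stand is turned slightly, with its +y to the left.

```bash
python3 - <<'E'
import pickle
from h import *
from rig import grab_frame
f=pickle.load(open("top.pkl","rb"))
q=lambda x,y,z:ray(f,(295+x/4-.4,145+y/4-.4),z)[:2]
A,B=ray(f,(476.4,206.1),188)[:2],ray(f,(313,220.7),188)[:2]
ey=(B-A)/np.linalg.norm(B-A);ex=np.array([ey[1],-ey[0]]);M=(A+B)/2
print("M",M,"yaw",np.arctan2(ex[1],ex[0]))
for n,p in dict(jar=q(239,154,102),knob=q(445,270,262),head=q(431,113,273),cap=q(504,125,108)).items():
    print(n,p.round(1),"stand x-rail, s:",((p-M)@ex).round(1),((p-M)@ey).round(1))
print(grab_frame("wrist")["T_tool_cam"])
E
```

```text
M [482.65086501 -55.38198283] yaw 0.07066116317861285
jar [573.8  44.1] stand x-rail, s: 98.0 92.8
knob [484.1 -72.3] stand x-rail, s: 0.2 -17.0
head [583.  -64.4] stand x-rail, s: 99.5 -16.0
cap [ 590.4 -145.6] stand x-rail, s: 101.1 -97.6
[[ 1.38366227e-04 -9.48597817e-01 -3.16484064e-01  8.14978910e+01]
 [ 9.99999942e-01  3.24221112e-05  3.40019254e-04  7.65366745e-02]
 [-3.12280441e-04 -3.16484093e-01  9.48597766e-01 -1.26133454e+02]
 [ 0.00000000e+00  0.00000000e+00  0.00000000e+00  1.00000000e+00]]
```

Emit:
send_rows([
  [[0, 0, 0.04, 0, 0, 0, 1], [0.02, -0.03, 0.04, 0, 0, 0, 1], [0.02, -0.04, 0.03, 0, 0, 0, 1], [0.02, -0.045, 0.02, 0, 0, 0, 1], [0.02, -0.045, 0, 0, 0, 0, 1], [0.02, -0.045, 0, 0, 0, 0, 1], [0.02, -0.045, 0, 0, 0, 0, 1], [0.02, -0.045, 0, 0, 0, 0, 1], [0.02, -0.045, 0, 0, 0, 0, 1], [0.02, -0.045, 0, 0, 0, 0, 1]],
])

```text
clock: 1.15
eef_pos: [444.0, 185.5, 372.1]
tcp_rot: [3.141, 0.0, 2.699]
contact_force: [0.7, 0.6, 0.0]
opening: 1.002
grasp_force: 0.0
```

Emit:
send_rows([
  [[0.006, -0.045, 0.005, 0, 0, 0, 1], [0.006, -0.045, 0.005, 0, 0, 0, 1], [0.006, -0.045, 0.005, 0, 0, 0, 1], [0.006, -0.045, 0.005, 0, 0, 0, 1], [0.006, -0.04, 0, 0, 0, 0, 1], [0.01, -0.037, 0, 0, 0, 0, 1], [0, 0, 0, 0, 0, 0, 1], [0, 0, 0, 0, 0, 0, 1]],
])

```text
clock: 1.95
eef_pos: [483.5, -70.2, 391.7]
tcp_rot: [3.142, -0.001, 2.697]
contact_force: [-0.4, -0.7, -0.4]
opening: 1.0
grasp_force: 0.0
```

```bash
cat >> h.py <<'E'
from scipy.spatial.transform import Rotation as Ro
def wrist(name):
    from rig import sense,grab_frame
    s=sense();f=grab_frame("wrist");T=np.eye(4);T[:3,:3]=Ro.from_euler("xyz",s["tcp_rot"]).as_matrix();T[:3,3]=s["eef_pos"]
    C=np.linalg.inv(T@np.array(f["T_tool_cam"]));f["rvec"]=cv2.Rodrigues(C[:3,:3])[0];f["tvec"]=C[:3,3]
    cv2.imwrite(f"pics/{name}.png",f["img"][:,:,::-1]);import pickle;pickle.dump(f,open(name+".pkl","wb"))
    print(s["clock"],s["eef_pos"].round(1),s["tcp_rot"].round(3),s["qpos"].round(2));return f
E
python3 -c "
from h import *
wrist('w1')"
```

```text
1.95 [483.5 -70.2 391.7] [ 3.142e+00 -1.000e-03  2.697e+00] [-0.15  0.02  1.73  0.    1.39 -1.27]
```

View pics/w1.png

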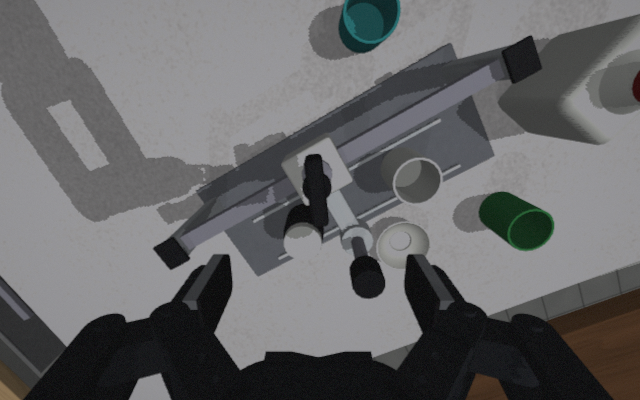

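The wrist view shows the knob bar from (314,156) to (319,223), the jar rim at about (417,180) and the face of the probe head at about (370,284).

```bash
python3 - <<'E'
import pickle
from h import *
f=pickle.load(open("w1.pkl","rb"));im=f["img"]
M=np.array([482.65,-55.38]);y=.0707;ex=np.array([np.cos(y),np.sin(y)]);ey=np.array([-ex[1],ex[0]])
def show(n,p):print(n,p[:2].round(1),((p[:2]-M)@ex).round(1),((p[:2]-M)@ey).round(1))
for n,uv,z in[("barA",(314,156),265),("barB",(319,223),265),("head",(370,284),273),("jar",(417,180),102),("postL",(522,60),188),("postR",(172,252),188)]:show(n,ray(f,uv,z))
# predicted bar corners outlines for angles, at knob estimate
for c in(1.1,1.2,1.3):
    a=y+.7-c;d=np.array([np.cos(a),np.sin(a)]);k=M-17*ey
    print(c,proj(f,[[*(k+d*32),265],[*(k-d*32),265],[*(k+d*32),235],[*(k-d*32),235]]).round(0).tolist())
c=cv2.resize(im[130:310,260:460,::-1],None,fx=4,fy=3.3333,interpolation=cv2.INTER_CUBIC)
c=cv2.resize(im[140:240,280:450,::-1],None,fx=4.5,fy=4.5,interpolation=cv2.INTER_CUBIC)
cv2.imwrite("pics/c2.png",np.clip(c*1.5+20,0,255).astype(np.uint8))
E
```

```text
barA [452.4 -58.8] -30.5 -1.2
barB [509.7 -81.3] 25.1 -27.8
head [583.9 -63.2] 100.4 -15.0
jar [573.9  43.5] 98.0 92.2
postL [467.5 164. ] 0.3 219.9
postR [ 497.3 -274.6] -0.9 -219.7
1.1 [[320.0, 228.0], [311.0, 159.0], [320.0, 215.0], [312.0, 153.0]]
1.2 [[316.0, 228.0], [315.0, 159.0], [316.0, 216.0], [315.0, 152.0]]
1.3 [[313.0, 228.0], [319.0, 159.0], [313.0, 215.0], [319.0, 152.0]]
```

View pics/c2.png

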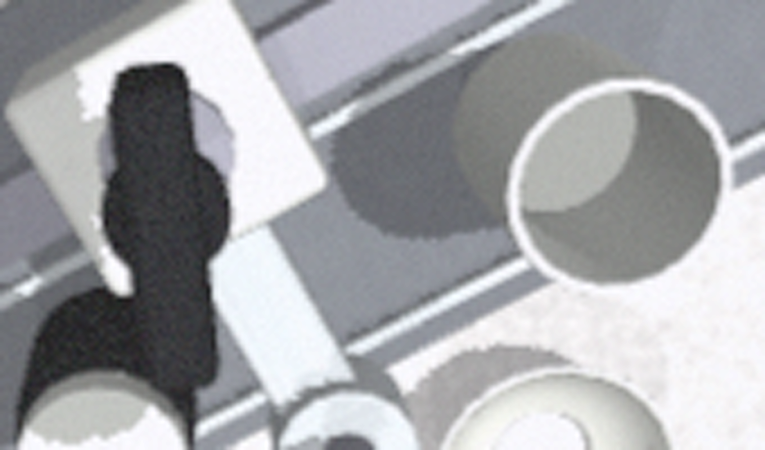

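Emit:
send_rows([
  [[0, 0, -0.03, 0, 0, 0.07, 1], [0, -0.0005, -0.04, 0, 0, 0, 1], [0, 0, -0.035, 0, 0, 0, 1], [0, 0, -0.025, 0, 0, 0, 1], [0, 0, -0.009, 0, 0, 0, 1], [0, 0, 0, 0, 0, 0, 1]],
])

```text
clock: 2.6
eef_pos: [483.2, -69.0, 252.4]
tcp_rot: [-3.141, -0.002, 2.77]
contact_force: [0.1, 0.1, 0.6]
opening: 1.002
grasp_force: 0.0
```

Emit:
send_rows([
  [[0, 0, 0, 0, 0, 0, -1], [0, 0, 0, 0, 0, 0, -1], [0, 0, 0, 0, 0, 0, -1], [0, 0, 0, 0, 0, 0, -1], [0, 0, 0, 0, 0, 0, -1], [0, 0, 0, 0, 0, 0, -1], [0, 0, 0, 0, 0, 0, -1]],
], grip_force=50)

```text
clock: 3.3
eef_pos: [483.7, -71.5, 254.3]
tcp_rot: [-3.139, 0.001, 2.769]
contact_force: [-5.0, -7.1, 9.0]
opening: 0.292
grasp_force: 48.6
```

```bash
python3 -c "
from h import *
from rig import sense
wrist('w2');s=sense();print(s['wrist_torque'],s['contact_force'],s['opening'],s['grasp_force'])"
```

```text
3.3 [483.7 -71.5 254.3] [-3.139e+00  1.000e-03  2.769e+00] [-0.15  0.13  1.91 -0.    1.1  -1.34]
[-1.28553621  0.81602223  0.01644077] [-4.89437908 -6.13101692  9.45319676] 0.28894382413186837 48.56253683567047
```

View pics/w2.png

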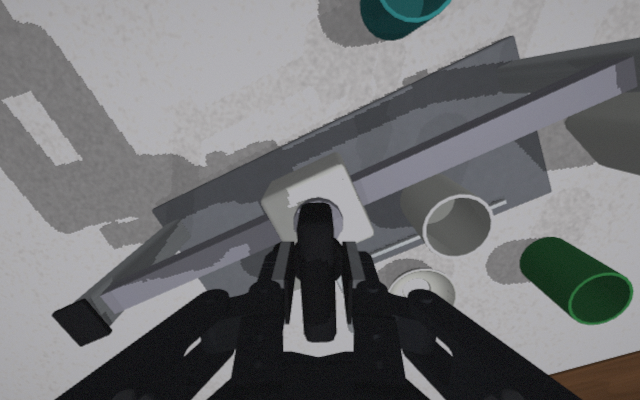

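The jaws have closed around the hub and bar, with the pads loaded at 49 N. Now a trial turn to see whether the bar follows.

Emit:
send_rows([
  [[0, 0, 0.001, 0, 0, 0.1, -1], [0, 0, 0, 0, 0, 0.1, -1], [0, 0, 0, 0, 0, 0.1, -1], [0, 0, 0, 0, 0, 0.1, -1], [0, 0, 0, 0, 0, 0, -1]],
])

```text
clock: 3.85
eef_pos: [483.6, -71.8, 254.5]
tcp_rot: [-3.138, -0.0, -3.111]
contact_force: [-0.6, -7.7, 1.3]
opening: 0.293
grasp_force: 50.0
```

```bash
python3 -c "
from h import *
from rig import sense
wrist('w3');s=sense();print(s['wrist_torque'],s['contact_force'],s['opening'],s['grasp_force'])"
```

```text
3.85 [483.6 -71.8 254.5] [-3.138 -0.    -3.111] [-0.15  0.13  1.91 -0.    1.1  -1.75]
[-1.51825103  0.25014296  0.14081655] [-1.62789867 -9.29271853  1.47708146] 0.28541881308591455 49.975295662879944
```

View pics/w3.png

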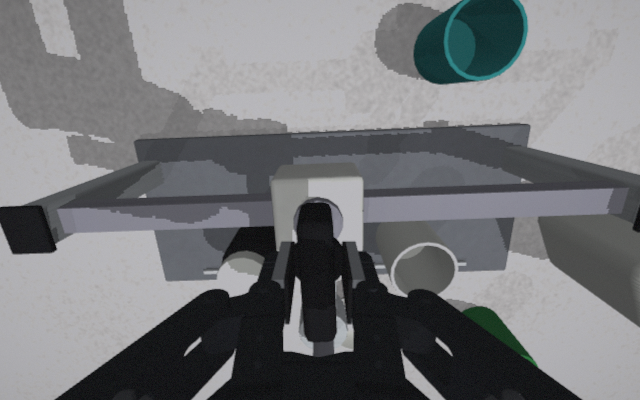

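The bar turned with the jaws. I'll keep loosening.

Emit:
send_rows([
  [[0, -0.001, 0, 0, 0, 0.1, -1], [0, -0.0005, 0, 0, 0, 0.1, -1], [0, 0, 0, 0, 0, 0.1, -1], [0, 0, 0, 0, 0, 0.1, -1], [0, 0, 0, 0, 0, 0.1, -1], [0, 0, 0, 0, 0, 0, -1], [0, 0, 0, 0, 0, 0, -1]],
])

```text
clock: 4.6
eef_pos: [483.7, -71.9, 254.4]
tcp_rot: [-3.141, -0.0, -2.617]
contact_force: [-3.1, -2.1, 3.6]
opening: 0.288
grasp_force: 50.2
```

```bash
python3 -c "
from rig import sense
s=sense();print(s['eef_pos'],s['tcp_rot'],s['wrist_torque'],s['contact_force'],s['qpos'])"
```

```text
[483.6916589  -71.87187638 254.43693643] [-3.14112312e+00 -1.45982612e-04 -2.61715488e+00] [-0.42892074  0.3595272   0.13839733] [-3.07588696 -2.09032309  3.5833421 ] [-1.50273487e-01  1.33030061e-01  1.91000170e+00 -5.14156581e-04
  1.09838164e+00 -2.24527371e+00]
```

Emit:
send_rows([
  [[-0.0004, 0.005, 0, 0, 0, 0, -1], [-0.0007, 0.01, 0, 0, 0, 0, -1], [-0.0007, 0.01, 0, 0, 0, 0, -1], [0, 0, 0, 0, 0, 0, -1]],
])

```text
clock: 5.0
eef_pos: [481.7, -44.8, 254.4]
tcp_rot: [3.14, 0.001, -2.615]
contact_force: [-3.3, 1.6, 6.2]
opening: 0.287
grasp_force: 50.6
```

Emit:
send_rows([
  [[-0.0007, 0.01, 0, 0, 0, 0, -1], [-0.0007, 0.01, 0, 0, 0, 0, -1], [-0.0007, 0.01, 0, 0, 0, 0, -1], [-0.0007, 0.01, 0, 0, 0, 0, -1], [-0.0007, 0.01, 0, 0, 0, 0, -1], [-0.0007, 0.01, 0, 0, 0, 0, -1], [-0.0007, 0.01, 0, 0, 0, 0, -1], [-0.0005, 0.007, 0, 0, 0, 0, -1], [-0.0002, 0.003, 0, 0, 0, 0, -1], [0, 0, 0, 0, 0, 0, -1]],
])

```text
clock: 6.0
eef_pos: [476.1, 35.0, 254.4]
tcp_rot: [3.14, 0.001, -2.615]
contact_force: [-3.3, 1.6, 5.7]
opening: 0.29
grasp_force: 50.6
```

```bash
python3 - <<'E'
from h import *
from rig import sense,grab_frame
wrist('w4');s=sense();print(s['wrist_torque'],s['contact_force'])
f=grab_frame("top");import pickle;pickle.dump(f,open("top2.pkl","wb"))
a=cv2.resize(f["img"][145:245,295:495,::-1],None,fx=4,fy=4,interpolation=cv2.INTER_CUBIC)
g=grab_frame("side");pickle.dump(g,open("side2.pkl","wb"));b=cv2.resize(g["img"][110:255,255:400,::-1],(200,200),interpolation=cv2.INTER_CUBIC)
w=cv2.imread("pics/w4.png");w=cv2.resize(w,(320,200))
o=np.zeros((600,800,3),np.uint8);o[:400]=np.clip(a*1.5,0,255);o[400:,:320]=w;o[400:,320:520]=b
cv2.imwrite("pics/m4.png",o)
E
```

```text
6.0 [476.1  35.  254.4] [ 3.140e+00  1.000e-03 -2.615e+00] [ 0.07  0.11  1.93  0.    1.1  -2.03]
[0.06610127 0.40978161 0.09404165] [-3.65895867  1.57452743  4.71402953]
```

View pics/m4.png

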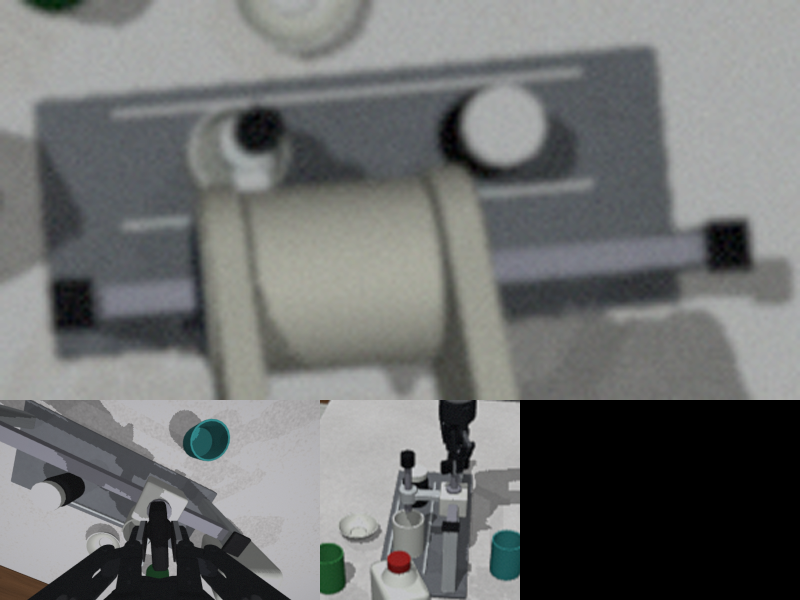

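The head's black disc is at crop (260,130), above the jar at crop (239,154). I'll measure the disc precisely.

```bash
python3 - <<'E'
import pickle
from h import *
f=pickle.load(open("top2.pkl","rb"));im=f["img"]
M=np.array([482.65,-55.38]);y=.0707;ex=np.array([np.cos(y),np.sin(y)]);ey=np.array([-ex[1],ex[0]])
m=(im.max(2)<36).astype(np.uint8);m[:165]=0;m[192:]=0;m[:,:345]=0;m[:,375:]=0
n,l,st,ce=cv2.connectedComponentsWithStats(m)
i=1+st[1:,4].argmax();print(st[i],ce[i])
for z in(273,265,258):
    p=ray(f,ce[i],z)[:2];print(z,p.round(1),((p-M)@ex).round(1),((p-M)@ey).round(1))
print(np.array([476.1,35])-M, (np.array([476.1,35])-M)@ey)
# predicted head silhouette centroid for s
for s in(88,92,96):
    pts=[]
    for z in(243,273):
        for a in np.linspace(0,6.28,40): pts.append([*(M+100*ex+s*ey+16*np.array([np.cos(a),np.sin(a)])),z])
    h=cv2.convexHull(proj(f,pts).astype(np.float32));mm=cv2.moments(h);print(s,mm["m10"]/mm["m00"],mm["m01"]/mm["m00"],cv2.boundingRect(h))
# jar by rim: fit bright rim in w1
g=pickle.load(open("w1.pkl","rb"));im=g["img"].astype(int)[150:212,385:450].min(2)
E
```

```text
[354 172  12  11  99] [359.68686869 177.        ]
273 [574.6  43.4] 98.7 92.0
265 [575.4  42.7] 99.5 91.3
258 [576.1  42.1] 100.1 90.6
[-6.55 90.38] 90.61691161898517
88 360.7748805831967 176.86555673019305 (354, 170, 14, 14)
92 359.21372966072937 177.00523763505504 (352, 170, 14, 14)
96 357.65269400461773 177.14490487859416 (350, 170, 15, 14)
```

The head stands at 90.8 mm along the rail and the jar at 92.5 mm. I'll nudge +1.7 mm, then tighten.

Emit:
send_rows([
  [[-0.0001, 0.0017, 0, 0, 0, 0, -1], [0, 0, 0, 0, 0, -0.1, -1], [0, 0, 0, 0, 0, -0.12, -1], [0, 0, 0, 0, 0, -0.12, -1], [0, 0, 0, 0, 0, -0.12, -1], [0, 0, 0, 0, 0, -0.12, -1], [0, 0, 0, 0, 0, -0.12, -1], [0, 0, 0, 0, 0, -0.12, -1], [0, 0, 0, 0, 0, -0.12, -1], [0, 0, 0, 0, 0, -0.08, -1]],
])

```text
clock: 7.15
eef_pos: [475.9, 36.7, 254.4]
tcp_rot: [3.14, -0.001, 2.643]
contact_force: [-2.8, 3.8, 5.6]
opening: 0.289
grasp_force: 50.6
```

Emit:
send_rows([
  [[0, 0, 0, 0, 0, 0, -1], [0, 0, 0, 0, 0, 0, -1]],
])

```text
clock: 7.35
eef_pos: [475.9, 36.8, 254.4]
tcp_rot: [3.14, -0.001, 2.647]
contact_force: [-2.4, 3.9, 6.6]
opening: 0.291
grasp_force: 50.6
```

```bash
python3 -c "
from h import *
from rig import sense
wrist('w5');s=sense();print(s['wrist_torque'],s['contact_force'])"
```

```text
7.35 [475.9  36.8 254.4] [ 3.140e+00 -1.000e-03  2.647e+00] [ 0.07  0.11  1.93  0.    1.1  -1.01]
[ 0.4523236   0.5952254  -0.01146146] [-3.07878666  3.56207843  6.19060252]
```

Released angle should be about 1.26. I'll open, rise and look.

Emit:
send_rows([
  [[0, 0, 0, 0, 0, 0, 1], [0, 0, 0, 0, 0, 0, 1], [0, 0, 0, 0, 0, 0, 1], [0, 0, 0, 0, 0, 0, 1], [0, 0, 0, 0, 0, 0, 1], [0, 0, 0.02, 0, 0, 0, 1], [0, 0, 0.04, 0, 0, 0, 1], [0, 0, 0.04, 0, 0, 0, 1], [0, 0, 0.035, 0, 0, 0, 1], [0, 0, 0, 0, 0, 0, 1]],
])

```text
clock: 8.4
eef_pos: [478.3, 35.2, 394.0]
tcp_rot: [3.137, 0.007, 2.648]
contact_force: [-0.6, -0.6, -0.5]
opening: 0.998
grasp_force: 0.0
```

```bash
python3 - <<'E'
from h import *
from rig import grab_frame
f=wrist('w6')
t=grab_frame("top");import pickle;pickle.dump(t,open("top3.pkl","wb"))
o=np.zeros((600,800,3),np.uint8)
o[:400,:640]=f["img"][:,:,::-1]
o[400:,:400]=np.clip(1.5*cv2.resize(t["img"][150:240,300:480,::-1],(400,200)),0,255)
cv2.imwrite("pics/m6.png",o)
E
```

```text
8.4 [478.3  35.2 394. ] [3.137 0.007 2.648] [ 0.07 -0.    1.74 -0.    1.39 -1.01]
```

View pics/m6.png

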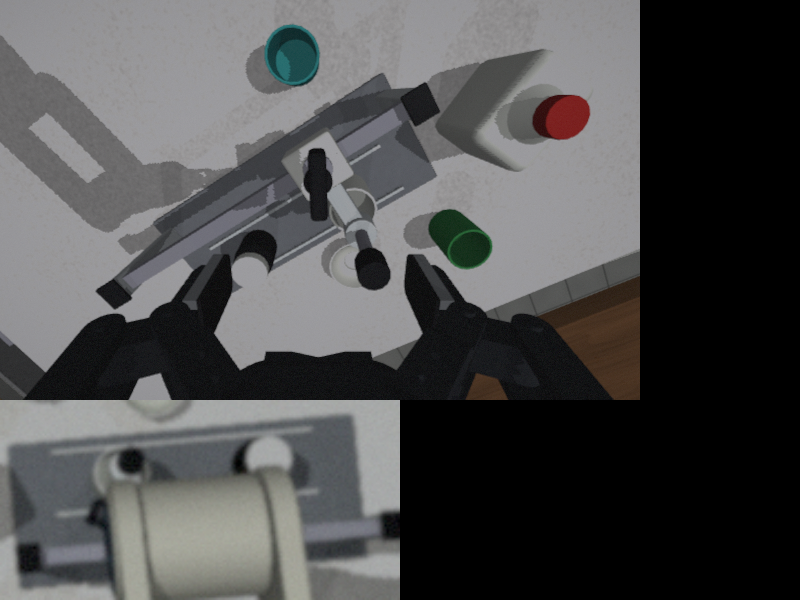

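The bar now runs from (317,152) to (318,218), the head face is at (373,269) and the jar rim is around (354,210).

```bash
python3 - <<'E'
import pickle
from h import *
f=pickle.load(open("w6.pkl","rb"));t=pickle.load(open("top3.pkl","rb"))
M=np.array([482.65,-55.38]);y=.0707;ex=np.array([np.cos(y),np.sin(y)]);ey=np.array([-ex[1],ex[0]])
def show(n,p):print(n,p[:2].round(1),((p[:2]-M)@ex).round(1),((p[:2]-M)@ey).round(1))
show("head",ray(f,(373,269),273));show("jar",ray(f,(354,210),102));show("postR",ray(f,(114,292),188));show("postL",ray(f,(420,104),188))
for c in(1.05,1.15,1.25,1.35):
    a=y+.7-c;d=np.array([np.cos(a),np.sin(a)]);k=M+92*ey
    print(c,proj(f,[[*(k+d*32),265],[*(k-d*32),235]]).round(1).tolist())
im=t["img"];m=(im.max(2)<36).astype(np.uint8);m[:165]=0;m[192:]=0;m[:,:345]=0;m[:,375:]=0
n,l,st,ce=cv2.connectedComponentsWithStats(m);i=1+st[1:,4].argmax();print(st[i],ce[i]);show("head top",ray(t,ce[i],265))
E
```

```text
head [568.5  46.3] 92.8 95.4
jar [576.5  45. ] 100.7 93.5
postR [ 496.1 -272.9] -2.0 -218.0
postL [466.6 164.6] -0.4 220.5
1.05 [[324.6, 221.3], [309.8, 147.6]]
1.15 [[321.1, 221.8], [313.2, 147.0]]
1.25 [[317.6, 222.0], [316.6, 146.8]]
1.35 [[314.2, 221.9], [320.0, 146.9]]
[354 172  11  11 100] [358.88 176.9 ]
head top [575.7  44.7] 99.9 93.3
```

The clamp reads about 1.24 and the head is within about 1 mm of the jar's axis. Next I'll push the probe down with the jaws shut.

Emit:
send_rows([
  [[0.03, 0.002, 0, 0, 0, 0, -1], [0.04, 0.003, 0, 0, 0, 0, -1], [0.03, 0.002, 0, 0, 0, 0, -1], [0, 0, 0, 0, 0, 0, -1], [0, 0, -0.03, 0, 0, 0, -1], [0, 0, -0.03, 0, 0, 0, -1], [0, 0, -0.02, 0, 0, 0, -1], [0, 0, 0, 0, 0, 0, -1], [0, 0, 0, 0, 0, 0, -1]],
])

```text
clock: 9.4
eef_pos: [575.5, 42.0, 308.7]
tcp_rot: [-3.141, -0.001, 2.649]
contact_force: [0.7, 0.7, 0.2]
opening: 0.001
grasp_force: 0.0
```

Emit:
send_rows([
  [[0, 0.002, -0.012, 0, 0, 0, -1], [0, 0, -0.01, 0, 0, 0, -1], [0, 0, -0.01, 0, 0, 0, -1], [0, 0, -0.01, 0, 0, 0, -1], [0, 0, 0, 0, 0, 0, -1]],
])

```text
clock: 9.9
eef_pos: [575.5, 44.0, 265.5]
tcp_rot: [-3.14, -0.002, 2.649]
contact_force: [0.7, -0.2, 0.2]
opening: 0.002
grasp_force: 0.0
```

```bash
python3 - <<'E'
from h import *
from rig import grab_frame
g=grab_frame("side")["img"][100:240,260:400,::-1];t=grab_frame("top")["img"][150:240,310:400,::-1]
o=np.zeros((500,800,3),np.uint8);o[:,:500]=cv2.resize(g,(500,500),interpolation=cv2.INTER_CUBIC);o[:300,500:]=cv2.resize(t,(300,300))
cv2.imwrite("pics/m7.png",o)
E
```

```text
(no output)
```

View pics/m7.png

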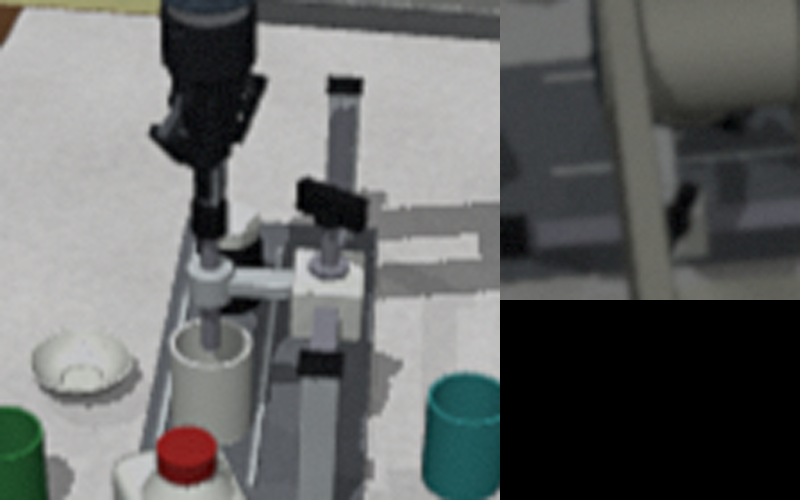

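The fingertips sit on the head at (210,205). The probe is part way down and entering the jar centrally. I'll keep pushing.

Emit:
send_rows([
  [[0, 0, -0.01, 0, 0, 0, -1], [0, 0, -0.01, 0, 0, 0, -1], [0, 0, -0.008, 0, 0, 0, -1], [0, 0, -0.005, 0, 0, 0, -1], [0, 0, 0, 0, 0, 0, -1]],
])

```text
clock: 10.5
eef_pos: [575.5, 44.0, 232.9]
tcp_rot: [-3.14, -0.002, 2.649]
contact_force: [-0.8, -0.1, -0.3]
opening: -0.0
grasp_force: 0.0
```

Emit:
send_rows([
  [[0, 0, -0.002, 0, 0, 0, -1], [0, 0, -0.001, 0, 0, 0, -1], [0, 0, 0, 0, 0, 0, -1]],
])

```text
clock: 10.8
eef_pos: [576.0, 44.1, 231.0]
tcp_rot: [-3.141, -0.0, 2.649]
contact_force: [-0.5, -1.0, 0.2]
opening: -0.004
grasp_force: 0.0
```

Emit:
send_rows([
  [[0, 0, -0.002, 0, 0, 0, -1], [0, 0, -0.001, 0, 0, 0, -1], [0, 0, 0, 0, 0, 0, -1]],
])

```text
clock: 11.1
eef_pos: [576.5, 44.2, 229.9]
tcp_rot: [3.141, 0.001, 2.649]
contact_force: [-6.5, 0.2, 15.7]
opening: 0.001
grasp_force: 7.8
```

At the stop (15.7 N). One small push more, then up and away.

Emit:
send_rows([
  [[0, 0, -0.001, 0, 0, 0, -1], [0, 0, 0, 0, 0, 0, -1]],
])

```text
clock: 11.3
eef_pos: [576.6, 44.2, 229.8]
tcp_rot: [3.141, 0.001, 2.649]
contact_force: [-8.5, -0.9, 23.5]
opening: -0.001
grasp_force: 11.4
```

Emit:
send_rows([
  [[0, 0, 0.01, 0, 0, 0, -1], [0, 0, 0.03, 0, 0, 0, -1], [0, 0, 0.04, 0, 0, 0, -1], [0, 0, 0.04, 0, 0, 0, -1], [-0.04, -0.02, 0.03, 0, 0, 0, -1], [-0.04, -0.03, 0.02, 0, 0, 0, -1], [-0.04, -0.03, 0, 0, 0, 0, -1], [-0.03, -0.03, 0, 0, 0, 0, -1], [0, 0, 0, 0, 0, 0, -1], [0, 0, 0, 0, 0, 0, -1]],
])

```text
clock: 12.3
eef_pos: [431.8, -62.8, 394.0]
tcp_rot: [3.141, 0.001, 2.647]
contact_force: [-0.8, 0.5, -0.1]
opening: -0.003
grasp_force: 0.0
```

```bash
python3 - <<'E'
from h import *
from rig import grab_frame
g=grab_frame("side")["img"][100:250,260:410,::-1];f=wrist("w8");import pickle;t=grab_frame("top");pickle.dump(t,open("top4.pkl","wb"))
o=np.zeros((600,800,3),np.uint8);o[:400,:400]=cv2.resize(g,(400,400),interpolation=cv2.INTER_CUBIC);o[:250,400:]=cv2.resize(f["img"][:,:,::-1],(400,250));o[400:]=np.clip(1.5*cv2.resize(t["img"],None,fx=4,fy=4)[620:820,1180:1980,::-1],0,255)
cv2.imwrite("pics/m8.png",o)
E
```

```text
12.35 [432.3 -62.3 393.8] [3.141e+00 1.000e-03 2.648e+00] [-0.15 -0.07  1.81  0.    1.4  -1.22]
```

View pics/m8.png

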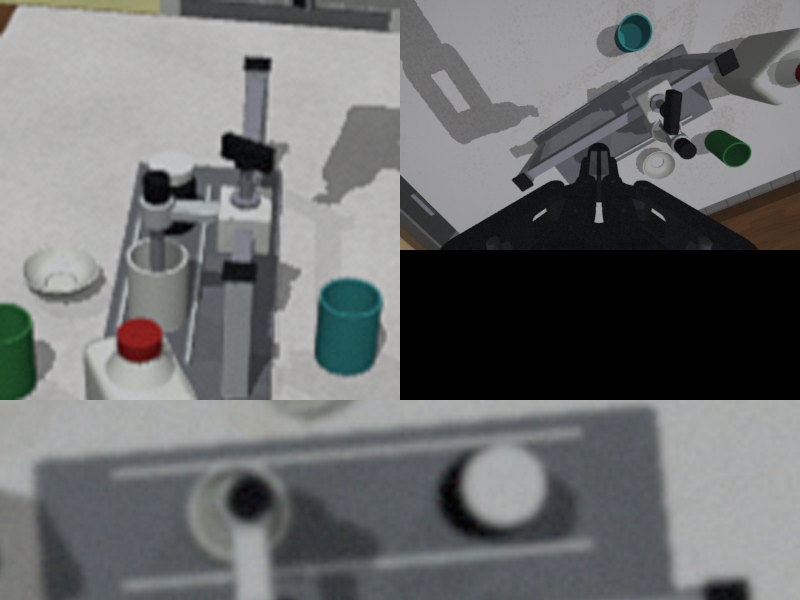

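The probe head rests on the holder and the probe is down in the middle of the jar. The jar and bottle stand where they stood, and the arm is clear.

```bash
python3 -c "
from rig import sign_off
print(sign_off())"
```

```text
the job is handed in; nothing more can be done
None
```

The carriage was slid over the jar and clamped again at about 1.24 rad, and the probe is fully down within about 1 mm of the jar's middle; the jar and bottle have not moved, and I handed the job in at about 12.4 s.

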